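# Nest the sole bench's scoop trays

## Robot

A 6-joint arm with a two-finger parallel gripper is mounted at the origin on the work surface. World frame = base frame: x ahead of the robot, y to its left, z up, the work surface at z = 0. Lengths are in m, angles in rad, forces in N, time in s.
With the tool pointing down it reaches from about 0.25 to 0.775 m from the base axis. Payload 4 kg.
Tool frame: the origin (TCP) lies at the very end of the fingers, on their centre line; the grasp point (between the pads) lies 19 mm behind it (robot.hold_point_z is the distance from the TCP to the grasp point, in m); z points along the fingers, y is the line along which they close (so a half turn about z gives the same grasp; the last joint's range is limited). The gripper opens to 94 mm and grips with 3 to 60 N. Pads are 16 mm wide; open, the fingers measure 119 mm over their backs; the gripper's body (75 mm by 177 mm) begins 78 mm behind the grasp point.
Start: joints at [1.139, 0.087, 1.371, -0, 1.684, -0.103], TCP at [0.178, 0.521, 0.206] pointing down, gripper open.
Joint ranges: [-3.1, 3.1], [-0.76, 2.03], [0.27, 2.55], [-1.08, 4.22], [0.17, 2.65], [-2.57, 2.57]. Speed limits (rad/s): [2.79, 2.79, 3.14, 3.14, 3.14, 3.14].

## Interface

Orientations are given as [roll, pitch, yaw] about the fixed x, y, z axes, in that order (R = Rz(yaw) Ry(pitch) Rx(roll)).
In Python, from bench import robot gives the robot as it stands.
- The arm moves only by the tool carry_out, never from a script. Its argument "steps" is a list of rows, each a list of 3 entries, a list of its own where there are three numbers: the shift along the tool's x, y, z in m, then the turn about the tool's z in units of 10 degrees (1.0 is 10 degrees), then the closure, from -1 (fully open) to 1 (shut). In form: [[[tx, ty, tz], roll, jaw], ...]. A call has 1 to 10 rows; each row is the pose to reach, as a shift and turn from the pose commanded when the call began, along the tool's axes at that moment; what a row does not reach only later rows make up. A row lasts 1/8 s, in which the tool goes at most 62.5 mm and 10.7 degrees, less where a joint would pass 70% of its speed; a pose out of reach is approached as far as the arm can. A call with a gripper value outside its range is refused whole. The fingers move at their own pace and stop on an object; the grip force is fixed at half the most. Time passes only in rows, so rows that repeat a pose let the fingers close. It gives the time, the measured TCP pose, the force, the opening and the grip force at its end, in the units of the state.
- robot.get_obs(): the state, without advancing time (a new reading comes with each control period).
- robot.snapshot(name): name is "scene" or "top" or "wrist"; returns a dict with "image" (400x640x3 uint8, red, green, blue), "z_map" (400x640 float32, m along the optical axis (not along the pixel's ray), 0 where there is no reading), "mtx" (3x3 intrinsics, pixels), "R" (3x3) and "t" (3): a world point X has camera coordinates R X + t. Camera axes: x right, y down, z forward; pixel columns grow to the right and rows downward; lengths in m; the calibration is good to about 2 mm. A picture is of the moment at which its call begins.
- robot.close_job(): hands the job in; it is judged then, once.
The state is a dict: "time": time; "joint_positions": joint angles; "qvel": joint speeds; "joint_torque": joint torques, N m; "tool_pos": TCP position; "ee_rot": TCP orientation; "wrist_force": force on the tool from outside, world axes, zero at the start; "wrist_torque": the same for the moment, N m; "width": finger opening in m; "finger_force": force on a finger pad.
Only numpy, scipy, OpenCV 4.12 (cv2) and the standard library are available. Lean on these libraries where they do the work, as an engineer would, in place of code of your own. Each camera call takes 0.05 s, during which the arm holds its last target. There are 200 camera calls.

## Task

Nest the scoop trays on the shoemaker's bench in size order: slide the blue tray, closed end first, through the open mouth of the fixed green tray until it is fully home, then slide the yellow tray in the same way fully home into the blue one. Keep both trays on the bench and level (do not pick them up), and do not disturb the other things lying about.

Things in the scene. Friction and masses are not known exactly. Their poses are not given: they have to be found in the camera images.
- large: green scoop tray, screwed to the bench: 144 wide (x) x 168 long (y) x 50 high mm, open top, open mouth at -y, closed wall at +y, 4 mm walls, inside width 136; thin floor flush with the bench. Guide wings flare from the mouth, 22 mm ahead and 14 mm out each side. Origin: centre of underside; the other trays go in along its +y
- large_inside (a point): foot of the inner face of the green tray's closed wall, half-way across, at bench level (80 mm along +y from the tray's origin); tray's axes
- medium: blue scoop tray, loose, 0.25 to 0.5 kg: 124 wide (x) x 135 long (y) x 46 high mm; open top, open mouth at -y, closed wall at +y, 4 mm walls, inside width 116. 2 mm floor, thinned to a lip over 20 mm at the mouth; a 7 mm strip of floor along each side wall is 7.5 mm up. Weighted at the mouth. Push it low on the inside of its closed wall (fingertips 12 mm above the bench): pushed high it noses down. Origin: centre of underside; +y points from mouth to closed end
- medium_back (a point): foot of the outer face of the blue tray's closed (leading) wall, half-way across, level with its underside, 67.5 mm along +y from its origin; tray's axes. Home: on large_inside, at bench level. This end's vertical corners are clipped by 7 mm and its underside sweeps up 2 mm over the last 20 mm, so it rides over a lip
- medium_inside (a point): foot of the inner face of the blue tray's closed wall, half-way across, level with its underside (63.5 mm along +y from its origin); tray's axes. The flat inner face is 104 mm wide between the clipped corners; the floor rises to 4 mm in front of it
- small: yellow scoop tray, loose, 0.17 to 0.35 kg: 104 wide (x) x 118 long (y) x 42 high mm; open top, open mouth at -y, closed wall at +y, 4 mm walls, inside width 96. 2 mm floor, thinned to a lip over 20 mm at the mouth; a 7 mm strip of floor along each side wall is 7.5 mm up. Weighted at the mouth. Push it low on the inside of its closed wall (fingertips 12 mm above the bench): pushed high it noses down. Origin: centre of underside; +y points from mouth to closed end
- small_back (a point): foot of the outer face of the yellow tray's closed (leading) wall, half-way across, level with its underside, 59 mm along +y from its origin; tray's axes. Home: on medium_inside, 2 mm higher. This end's vertical corners are clipped by 7 mm and its underside sweeps up 2 mm over the last 20 mm, so it rides over a lip
- small_inside (a point): foot of the inner face of the yellow tray's closed wall, half-way across, level with its underside (55 mm along +y from its origin); tray's axes. The flat inner face is 84 mm wide between the clipped corners; the floor rises to 4 mm in front of it
- last: wooden shoe last, 210 long, 100 high, right of the two loose trays (bystander, leave it alone; origin in its underside or middle)
- soles: stack of leather soles, 215 long, 18 high, lying beyond the lane (bystander, leave it alone; origin in its underside or middle)
- hammer: hammer lying near the robot on the left (bystander, leave it alone; origin in its underside or middle)
- brush: brush lying right of the loose trays (bystander, leave it alone; origin in its underside or middle)
- cement: amber jar with black cap, 72 across, 100 high, left of the green tray (bystander, leave it alone; origin in its underside or middle)
- cone: cream thread cone, 76 across, 130 high, beyond the green tray (bystander, leave it alone; origin in its underside or middle)
Things that resemble listed ones, but are neither listed nor needed, are in the scene too. There is more than one size of the small; the one meant has the size given above.

How it is judged:
By the outcome, as a careful person would: the job done as asked, in the order asked, and still so for the second after the job is handed in, with the robot touching nothing.
It also fails if it takes over 72 s, if anything falls off the work surface, if the arm or the gripper's body presses on something with over 40 N, if the wrist force passes 120 N, or if a joint passes its speed limit or range.

## Working session

There is one attempt and no reset: what is moved stays moved. The work goes in short steps, Python scripts to look and compute and a tool call to move; the robot and the scene stay as the last step left them, time stands still between calls to the robot, and variables do not carry over. Pictures are saved under pics/ and viewed, at most 10 in all, crops included, and the job is handed in when it is done.

Besides the shell and the picture viewer there is one more tool, called after "Call:" as name(argument=value, ...) on one line, values as JSON. carry_out: Moves the arm, as the interface text tells. Its arguments: {"type":"object","properties":{"steps":{"type":"array","items":{"type":"array"}}},"required":["steps"]}

```bash
mkdir -p pics
python3 - <<'E'
from bench import robot
import cv2,numpy as np
o=robot.get_obs();print(o['tool_pos'],o['ee_rot'],o['time'],o['width'],robot.hold_point_z)
for n in("top","scene"):
    s=robot.snapshot(n);cv2.imwrite(f"pics/{n}0.png",s["image"][:,:,::-1]);np.savez(f"{n}0.npz",**s)
    print(n,(-s["R"].T@s["t"]).round(3),s["mtx"].round(1).tolist(),s["R"].round(3).tolist())
E
```

```text
[0.17738037 0.52003647 0.20432172] [-3.13942374e+00 -2.18401481e-04  2.81280136e+00] 0.0 0.0939076775473951 0.0188
top [0.4   0.01  1.146] [[361.7, 0.0, 321.7], [0.0, 361.7, 201.9], [0.0, 0.0, 1.0]] [[0.011, -1.0, 0.02], [-0.996, -0.013, -0.087], [0.087, -0.019, -0.996]]
scene [ 1.074 -0.134  0.985] [[364.8, 0.0, 311.2], [0.0, 364.8, 201.9], [0.0, 0.0, 1.0]] [[0.236, 0.972, 0.005], [0.816, -0.196, -0.543], [-0.527, 0.132, -0.839]]
```

View pics/top0.png

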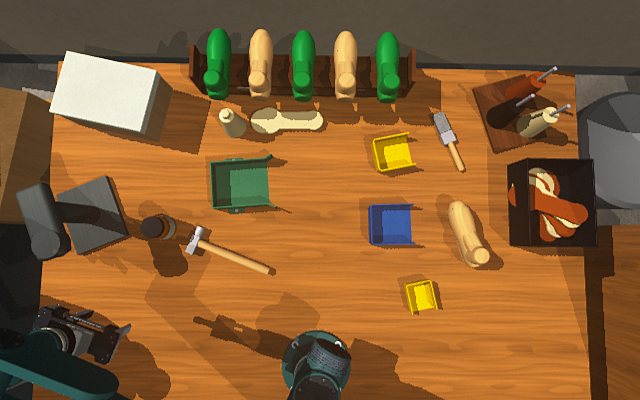

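View pics/scene0.png

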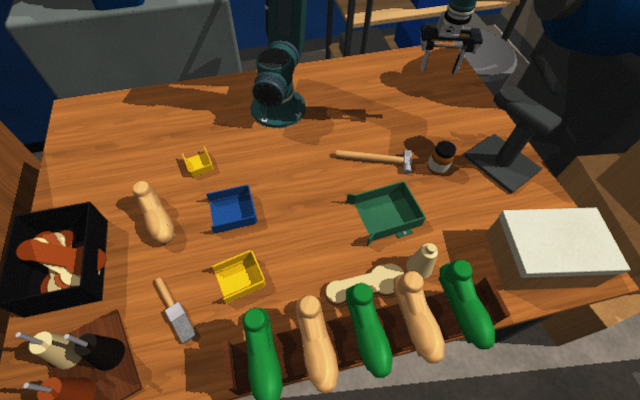

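The top view shows green at (240,185) with its mouth facing right (-y). Blue is at (390,225) and the larger yellow at (393,153). The smaller yellow at (422,297) is the decoy. The scene view agrees.

```bash
cat > h.py <<'E'
import cv2,numpy as np
def cloud(s):
    v,u=np.mgrid[:400,:640];z=s["z_map"]
    c=np.stack([(u-s["mtx"][0,2])/s["mtx"][0,0]*z,(v-s["mtx"][1,2])/s["mtx"][1,1]*z,z],-1)
    return (c-s["t"])@s["R"]          # R^T (c-t)
HUE={'green':(65,95),'blue':(105,125),'yellow':(22,33)}
def pts(s,col,box,zr):
    h=cv2.cvtColor(np.ascontiguousarray(s["image"]),cv2.COLOR_RGB2HSV)
    m=cv2.inRange(h,(HUE[col][0],90,25),(HUE[col][1],255,255))>0
    P=cloud(s);m&=(s["z_map"]>0)
    m&=(P[...,0]>box[0])&(P[...,0]<box[1])&(P[...,1]>box[2])&(P[...,1]<box[3])&(P[...,2]>zr[0])&(P[...,2]<zr[1])
    return P[m]
E
python3 - <<'E'
from h import *
B={'green':((.3,.65,.05,.42),.05),'blue':((.2,.5,-.4,-.08),.046),'yellow':((.45,.75,-.4,-.1),.042)}
img=np.full((560,800,3),255,np.uint8)
for n,c in(("top0",0),("scene0",1)):
    s=np.load(n+".npz")
    for k,(b,h) in B.items():
        A=pts(s,k,b,(-.01,.08));P=pts(s,k,b,(h-.008,h+.01))
        r=cv2.minAreaRect((P[:,:2]*1000).astype(np.float32))
        print(n,k,len(A),len(P),np.percentile(A[:,2],[2,50,90,98]).round(4),[np.round(x,1) for x in r])
        for x,y,z in P: cv2.circle(img,(int(400-(y+0.0)*1000),int(560-(x-.2)*1000)),1,((0,0,255) if c else (0,0,0)),-1)
cv2.imwrite("pics/rim0.png",img)
E
```

```text
top0 green 1105 108 [-0.0033  0.0011  0.0358  0.0522] [array([551.1, 235.8]), array([157. , 182.5]), np.float64(5.6)]
top0 blue 1483 157 [-0.002   0.0032  0.0408  0.0482] [array([ 432.5, -223.4]), array([121.8, 130.4]), np.float64(2.3)]
top0 yellow 1131 173 [-0.0017  0.0037  0.0406  0.0441] [array([ 657.8, -232.2]), array([104.2, 117.8]), np.float64(12.3)]
scene0 green 2756 243 [-0.0036  0.0019  0.0401  0.0493] [array([556.7, 232.2]), array([164. , 187.1]), np.float64(4.8)]
scene0 blue 1701 201 [-0.0021  0.0038  0.0399  0.046 ] [array([ 435.5, -227.7]), array([125.8, 131.6]), np.float64(2.6)]
scene0 yellow 1420 218 [-0.0021  0.0028  0.0394  0.0431] [array([ 659.3, -234.6]), array([105.5, 115.6]), np.float64(12.2)]
```

View pics/rim0.png

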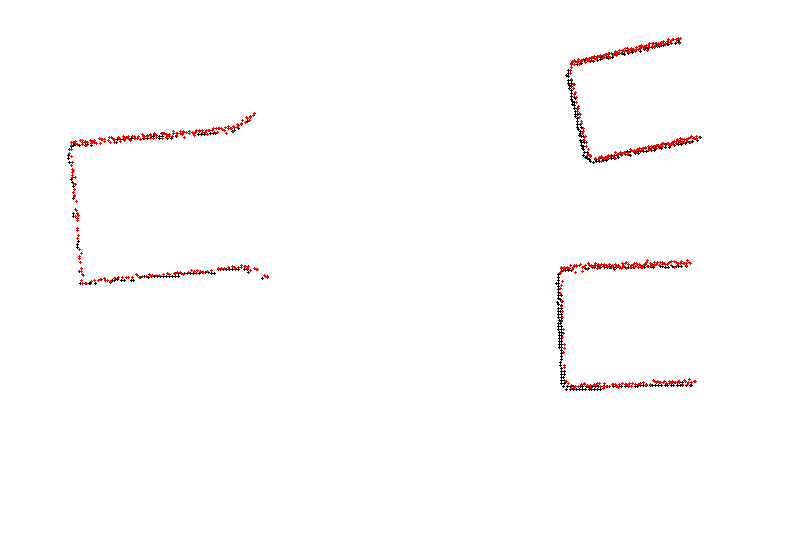

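```bash
cat >> h.py <<'E'
def fit(P,L,W,yaw):
    """U-shaped rim -> centre (mm), yaw deg; L long, W outer width"""
    Q=P[:,:2]*1000
    for _ in range(4):
        c,s_=np.cos(yaw),np.sin(yaw);R=np.array([[c,s_],[-s_,c]])  # world->tray
        T=Q@R.T; hi=np.percentile(T[:,1],98); a=T[:,1]
        mid=(np.percentile(T[:,0],2)+np.percentile(T[:,0],98))/2 if _==0 else xc
        sel=(a<hi-12)&(a>hi-L+12)&(abs(abs(T[:,0]-mid)-W/2+2)<8)
        r=sel&(T[:,0]>mid);l=sel&(T[:,0]<mid)
        sl=[np.polyfit(T[m,1],T[m,0],1)[0] for m in(l,r)]
        yaw-=np.mean(sl); xc=(np.median(T[r,0])+np.median(T[l,0]))/2
    bk=(abs(T[:,0]-mid)<W/2-15)&(a>hi-15); yb=np.median(T[bk,1])+2  # outer face
    back=R.T@[xc,yb]; cen=R.T@[xc,yb-L/2]
    return cen.round(1),back.round(1),np.degrees(yaw).round(2),np.degrees(sl).round(1),(np.median(T[r,0])-np.median(T[l,0])).round(1)
E
python3 - <<'E'
from h import *
B={'green':((.3,.65,.05,.42),.05,168,144,.087),'blue':((.2,.5,-.4,-.08),.046,135,124,.04),'yellow':((.45,.75,-.4,-.1),.042,118,104,.21)}
for n in("top0","scene0"):
    s=np.load(n+".npz")
    for k,(b,h,L,W,y) in B.items(): print(n,k,*fit(pts(s,k,b,(h-.008,h+.01)),L,W,y))
    P=cloud(s);m=(P[...,0]>.55)&(P[...,0]<.78)&(P[...,1]>.15)&(P[...,1]<.36)&(P[...,2]>.07)&(s["z_map"]>0)
    Q=P[m];print("cone",Q.min(0).round(3),Q.max(0).round(3),Q[Q[:,2]>.115].mean(0).round(3))
    m=(P[...,0]>.3)&(P[...,0]<.7)&(P[...,1]>-.45)&(P[...,1]<.5)&(P[...,2]>.06)&(s["z_map"]>0)
    nl,lab,st,ce=cv2.connectedComponentsWithStats(m.astype(np.uint8))
    for i in range(1,nl):
        if st[i,4]>40: q=P[lab==i];print(" tall",q.min(0).round(3),q.max(0).round(3))
E
```

```text
top0 green [552.5 243.6] [545.1 327.3] 5.05 [-0.3  0.3] 138.0
top0 blue [ 433.  -225.6] [ 430.9 -158.1] 1.72 [-0.5  0.5] 118.7
top0 yellow [ 657.5 -231.8] [ 645.1 -174.2] 12.16 [ 0.1 -0.1] 99.8
cone [0.715 0.245 0.07 ] [0.764 0.297 0.136] [0.741 0.271 0.127]
 tall [ 0.332 -0.45   0.06 ] [ 0.497 -0.407  0.097]
 tall [0.382 0.442 0.06 ] [0.45  0.5   0.106]
scene0 green [555.  242.1] [547.3 325.7] 5.26 [ 0. -0.] 139.1
scene0 blue [ 435.3 -228.3] [ 432.7 -160.9] 2.26 [-0.2  0.2] 119.0
scene0 yellow [ 660.2 -234.9] [ 647.6 -177.2] 12.36 [-0.  0.] 99.5
cone [0.721 0.244 0.07 ] [0.771 0.294 0.133] [0.746 0.269 0.127]
 tall [0.384 0.44  0.06 ] [0.452 0.499 0.104]
 tall [ 0.338 -0.45   0.06 ] [ 0.496 -0.41   0.091]
```

Call:
carry_out(steps=[[[-0.03,-0.037,0.0],-0.2,-1],[[-0.07,-0.085,0.0],-0.5,-1],[[-0.11,-0.134,0.0],-0.8,-1],[[-0.15,-0.183,0.0],-1.1,-1],[[-0.19,-0.232,0.0],-1.4,-1],[[-0.23,-0.281,0.0],-1.7,-1],[[-0.27,-0.33,0.0],-2.0,-1],[[-0.31,-0.378,0.02],-2.08,-1],[[-0.35,-0.427,0.04],-2.08,-1],[[-0.38,-0.465,0.05],-2.08,-1]])

```text
time: 1.35
tool_pos: [0.3869, -0.0441, 0.1544]
ee_rot: [3.141, -0.0, -3.108]
wrist_force: [1.0, 0.4, 0.2]
width: 0.0939
finger_force: 0.0
```

```bash
cat >> h.py <<'E'
def go(x,y,z,deg):
    """shift/turn from measured pose to world target mm, tool yaw deg (tool y angle+90)"""
    from bench import robot
    o=robot.get_obs();p=o['tool_pos']*1000;a=o['ee_rot'][2];d=np.array([x,y])-p[:2]
    w=((deg-np.degrees(a)+180)%360)-180
    print("pose",p.round(1),"yaw",np.degrees(a).round(2),"F",np.round(o['wrist_force'],1),"w",round(o['width']*1000,1),"t",round(o['time'],2),"j6",np.round(o['joint_positions'][5],2))
    print("shift",np.round([np.cos(a)*d[0]+np.sin(a)*d[1],np.sin(a)*d[0]-np.cos(a)*d[1],p[2]-z],1),"roll",round(-w/10,3))
E
python3 -c "
from h import *
go(432,-161.5,100,182)"
```

```text
pose [386.9 -44.1 154.4] yaw -178.08 F [1.  0.4 0.2] w 93.9 t 1.35 j6 -1.86
shift [ -41.2 -118.8   54.4] roll -0.008
```

Call:
carry_out(steps=[[[-0.015,-0.043,0.02],0,-1],[[-0.03,-0.087,0.04],0,-1],[[-0.041,-0.119,0.055],0,-1],[[-0.041,-0.119,0.08],0,-1],[[-0.041,-0.119,0.08],0,-1]])

```text
time: 1.98
tool_pos: [0.4301, -0.1591, 0.0728]
ee_rot: [3.138, -0.005, -3.108]
wrist_force: [-0.3, 0.2, 0.2]
width: 0.0941
finger_force: 0.0
```

```bash
python3 -c "
from h import *
go(432,-161.5,13,182)
from bench import robot
s=robot.snapshot('wrist');cv2.imwrite('pics/w1.png',s['image'][:,:,::-1])"
```

```text
pose [ 430.1 -159.1   72.8] yaw -178.09 F [-0.3  0.2  0.2] w 94.1 t 1.98 j6 -2.08
shift [-1.8 -2.4 59.8] roll -0.009
```

View pics/w1.png

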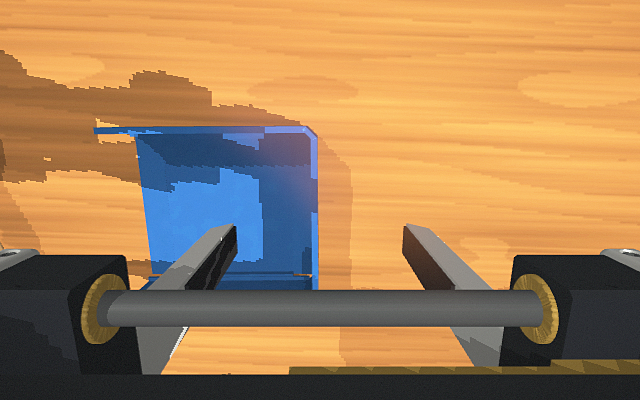

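The blue tray's closed wall (column 316) lies midway between the fingertips (236 and 404). Going down and gripping.

Call:
carry_out(steps=[[[-0.002,-0.002,0.03],0,-1],[[-0.002,-0.002,0.05],0,-1],[[-0.002,-0.002,0.06],0,-1],[[-0.002,-0.002,0.06],0,-0.5],[[-0.002,-0.002,0.06],0,0.2],[[-0.002,-0.002,0.06],0,1],[[-0.002,-0.002,0.06],0,1],[[-0.002,-0.002,0.06],0,1],[[-0.002,-0.002,0.06],0,1],[[-0.002,-0.002,0.06],0,1]])

```text
time: 3.28
tool_pos: [0.4342, -0.1617, 0.0154]
ee_rot: [3.141, -0.0, -3.107]
wrist_force: [-0.9, 0.6, -0.0]
width: 0.0275
finger_force: 0.0
```

```bash
python3 -c "
from h import *
go(572,60,13,185.15)"
```

```text
pose [ 434.2 -161.7   15.4] yaw -178.04 F [-0.9  0.6 -0. ] w 27.5 t 3.27 j6 -2.08
shift [-145.3  216.8    2.4] roll -0.319
```

Call:
carry_out(steps=[[[0,0,0.002],0,1],[[0,0,0.002],0,1],[[0,0,0.002],0,1],[[0,0,0.002],0,1],[[0,0,0.002],0,1],[[0,0,0.002],0,1]])

```text
time: 4.03
tool_pos: [0.4341, -0.1616, 0.0133]
ee_rot: [3.141, -0.0, -3.107]
wrist_force: [0.0, -2.2, -2.2]
width: 0.0035
finger_force: 30.0
```

```bash
python3 -c "
from h import *
go(572,60,13,185.15)"
```

```text
pose [ 434.1 -161.6   13.3] yaw -178.04 F [ 0.  -2.2 -2.2] w 3.5 t 4.03 j6 -2.08
shift [-145.4  216.8    0.3] roll -0.319
```

Call:
carry_out(steps=[[[-0.008,0.012,0],0,1],[[-0.024,0.036,0],-0.05,1],[[-0.04,0.06,0],-0.1,1],[[-0.056,0.084,0],-0.15,1],[[-0.072,0.107,0],-0.2,1],[[-0.088,0.131,0],-0.25,1],[[-0.104,0.155,0],-0.3,1],[[-0.12,0.179,0],-0.32,1],[[-0.136,0.203,0],-0.32,1],[[-0.145,0.217,0],-0.32,1]])

```text
time: 5.28
tool_pos: [0.5718, 0.0619, 0.0133]
ee_rot: [-3.142, -0.001, -3.05]
wrist_force: [-0.9, -0.8, -0.5]
width: 0.004
finger_force: 30.0
```

```bash
python3 -c "
from h import *
from bench import robot
B={'green':((.3,.65,.09,.42),.05,168,144,.087),'blue':((.3,.7,-.2,.09),.046,135,124,.09)}
for n in('top','scene'):
    s=robot.snapshot(n)
    for k,(b,h,L,W,y) in B.items():
        P=pts(s,k,b,(h-.008,h+.01));print(n,k,len(P))
        try: print(*fit(P,L,W,y))
        except Exception as e: print(e)
    cv2.imwrite('pics/'+n+'2.png',s['image'][:,:,::-1])
go(563,160,13,185.15)"
```

```text
top green 109
[552.4 242.9] [545.3 326.6] 4.82 [-0.3  0.3] 138.9
top blue 69
[573.5  -3.4] [567.6  63.8] 5.02 [-0.  0.] 118.3
scene green 209
[554.8 241.8] [547.  325.5] 5.33 [-0.2  0.2] 139.5
scene blue 153
[577.9  -3.7] [571.8  63.6] 5.23 [-0.1  0.1] 118.7
pose [572.3  62.4  13.5] yaw -174.71 F [ 0.   1.3 -1. ] w 3.9 t 5.38 j6 -1.65
shift [ 0.3 98.1  0.5] roll 0.014
```

View pics/scene2.png

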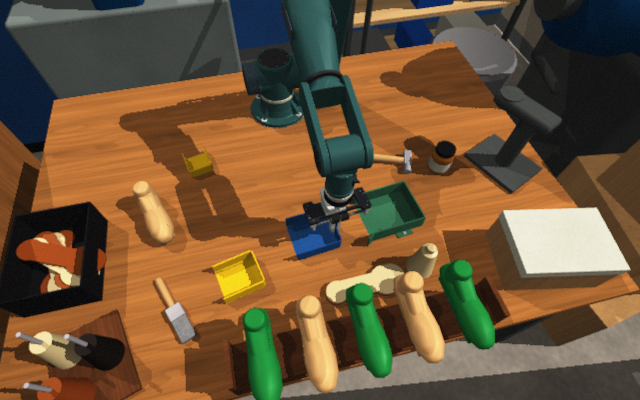

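The scene view shows blue at (315,235) lined up in front of the green mouth, which matches the fits. Continuing along the lane.

Call:
carry_out(steps=[[[0,0.015,0],0,1],[[0,0.03,0],0,1],[[0,0.045,0],0,1],[[0,0.06,0],0,1],[[0,0.075,0],0,1],[[0,0.09,0],0,1],[[0,0.105,0],0,1],[[0,0.12,0],0,1],[[0,0.135,0],0,1],[[0,0.14,0],0,1]])

```text
time: 6.62
tool_pos: [0.5589, 0.2008, 0.0134]
ee_rot: [3.141, -0.0, -3.05]
wrist_force: [-0.1, -1.3, -3.1]
width: 0.0039
finger_force: 30.0
```

Call:
carry_out(steps=[[[0,0.012,0],0,1],[[0,0.024,0],0,1],[[0,0.036,0],0,1],[[0,0.048,0],0,1],[[0,0.06,0],0,1],[[0,0.068,0],0,1],[[0,0.068,0],0,1]])

```text
time: 7.5
tool_pos: [0.5529, 0.2682, 0.0135]
ee_rot: [3.141, 0.0, -3.051]
wrist_force: [-0.2, 0.5, -4.1]
width: 0.0037
finger_force: 30.0
```

```bash
python3 -c "
from h import *
go(553,270,13,185.15)"
```

```text
pose [552.9 268.2  13.5] yaw -174.79 F [-0.2  0.5 -4.1] w 3.7 t 7.5 j6 -1.3
shift [-0.3  1.8  0.5] roll 0.006
```

Call:
carry_out(steps=[[[0,0,0],0,0.36],[[0,0,0],0,0.36],[[0,0,0],0,0.36],[[0,0,0],0,0.36],[[0,0,-0.03],0,0.36],[[0,0,-0.07],0,0.36],[[0,-0.01,-0.07],1,0.2],[[0,-0.02,-0.07],2,0.1],[[0,-0.025,-0.07],3,0],[[0,-0.025,-0.07],4,0]])

```text
time: 8.75
tool_pos: [0.5553, 0.2419, 0.0836]
ee_rot: [3.142, 0.0, 2.527]
wrist_force: [-1.5, -0.4, -0.2]
width: 0.0472
finger_force: 0.0
```

Call:
carry_out(steps=[[[0,0,0],1,0],[[0,0,0],2,0],[[0,0,0],3,0],[[0,0,0],4,0],[[0,0,0],5,0],[[0,0,0],5,0]])

```text
time: 9.5
tool_pos: [0.5553, 0.2423, 0.0836]
ee_rot: [3.141, -0.0, 1.663]
wrist_force: [0.8, -0.5, -0.3]
width: 0.0472
finger_force: 0.0
```

```bash
python3 -c "
from h import *
go(553.6,243,13,95.15)
from bench import robot
s=robot.snapshot('scene')
P=pts(s,'blue',(.3,.7,.05,.35),(.038,.056));print(len(P),P.min(0),P.max(0),*fit(P,135,124,.09))
"
```

```text
pose [555.3 242.3  83.6] yaw 95.27 F [ 0.8 -0.5 -0.3] w 47.2 t 9.5 j6 0.23
shift [ 0.9 -1.6 70.6] roll 0.012
204 [0.492355   0.12973413 0.03802024] [0.62486161 0.27284654 0.04884759] [557.8 201.6] [551.7 268.8] 5.16 [-0.1  0.1] 119.3
```

Call:
carry_out(steps=[[[0,-0.002,0.03],0,0],[[0,-0.002,0.06],0,0],[[0,-0.002,0.071],0,0],[[0,-0.002,0.071],0,0],[[0.01,-0.002,0.071],0,0],[[0.02,-0.002,0.071],0,0],[[0.03,-0.002,0.071],0,0],[[0.038,-0.002,0.071],0,0],[[0.046,-0.002,0.071],0,0],[[0.052,-0.002,0.071],0,0]])

```text
time: 10.8
tool_pos: [0.5485, 0.2944, 0.0125]
ee_rot: [-3.142, 0.0, 1.661]
wrist_force: [0.2, -3.6, 2.7]
width: 0.0469
finger_force: 1.6
```

Call:
carry_out(steps=[[[0.004,0,0],0,0],[[0.007,0,0],0,0],[[0.01,0,0],0,0],[[0.012,0,0],0,0],[[0.012,0,0],0,0]])

```text
time: 11.42
tool_pos: [0.5474, 0.3063, 0.0124]
ee_rot: [-3.142, -0.001, 1.661]
wrist_force: [0.9, -1.3, 0.9]
width: 0.0466
finger_force: 0.9
```

```bash
python3 -c "
from h import *
go(547.6,310.5,13,95.15)
from bench import robot
for n in('scene','top'):
    s=robot.snapshot(n)
    P=pts(s,'blue',(.3,.7,.05,.35),(.038,.056));print(len(P),*fit(P,135,124,.09))
"
```

```text
pose [547.4 306.3  12.4] yaw 95.17 F [ 0.9 -1.3  0.9] w 46.6 t 11.43 j6 0.33
shift [ 4.1  0.6 -0.6] roll 0.002
185 [552.3 249.5] [546.1 316.8] 5.21 [ 0.1 -0.1] 119.2
118 [nan nan] [nan nan] 5.18 [ 0.2 -0.2] 119.5
  return _methods._mean(a, axis=axis, dtype=dtype,
  ret = ret.dtype.type(ret / rcount)
```

Push on in 1–2 mm steps until the force rises.

Call:
carry_out(steps=[[[0.0015,0,0],0,0],[[0.003,0,0],0,0],[[0.0045,0,0],0,0],[[0.0045,0,0],0,0]])

```text
time: 12.02
tool_pos: [0.547, 0.3099, 0.0123]
ee_rot: [-3.141, 0.001, 1.661]
wrist_force: [0.3, -4.7, 1.4]
width: 0.047
finger_force: 2.3
```

Call:
carry_out(steps=[[[0.001,0,0],0,0],[[0.002,0,0],0,0],[[0.002,0,0],0,0]])

```text
time: 12.4
tool_pos: [0.547, 0.3099, 0.0123]
ee_rot: [-3.141, 0.005, 1.661]
wrist_force: [0.0, -8.1, 3.1]
width: 0.0467
finger_force: 4.5
```

Call:
carry_out(steps=[[[0.0015,0,0],0,0],[[0.003,0,0],0,0],[[0.003,0,0],0,0],[[0.003,0,0],0,0]])

```text
time: 12.9
tool_pos: [0.547, 0.3098, 0.0124]
ee_rot: [-3.14, 0.01, 1.66]
wrist_force: [-0.4, -14.8, 4.7]
width: 0.0471
finger_force: 7.8
```

Call:
carry_out(steps=[[[-0.006,0,0],0,0],[[-0.025,0,0],0,0],[[-0.03,0,-0.03],0,0],[[-0.03,0,-0.08],0,0],[[-0.06,0,-0.1],0,-0.3],[[-0.12,0,-0.1],0,-1],[[-0.18,0,-0.1],0,-1],[[-0.24,0,-0.1],0,-1],[[-0.3,0,-0.1],0,-1],[[-0.35,0,-0.1],0,-1]])

```text
time: 14.15
tool_pos: [0.5781, -0.0352, 0.1125]
ee_rot: [3.14, -0.001, 1.66]
wrist_force: [0.2, -0.0, 0.7]
width: 0.0941
finger_force: 0.0
```

```bash
python3 -c "
from h import *
from bench import robot
B={'green':((.3,.65,.09,.42),.05,168,144,.087),'blue':((.3,.7,.05,.35),.046,135,124,.09),'yellow':((.45,.75,-.4,-.1),.042,118,104,.21)}
for n in('scene','top'):
    s=robot.snapshot(n)
    for k,(b,h,L,W,y) in B.items():
        P=pts(s,k,b,(h-.008,h+.01));print(n,k,len(P),*fit(P,L,W,y))
    cv2.imwrite('pics/'+n+'3.png',s['image'][:,:,::-1][100:300,:])
go(646.7,-177.7,80,192.25)"
```

```text
scene green 238 [555.2 241.2] [547.4 324.8] 5.31 [-0.  0.] 139.0
scene blue 224 [551.6 254.2] [545.8 321.4] 4.99 [ 0.1 -0.1] 119.5
scene yellow 201 [ 660.3 -234.7] [ 648.1 -177. ] 11.98 [-0.  0.] 99.6
top green 95 [552.1 242.8] [545.1 326.5] 4.73 [-0.1  0.1] 139.5
top blue 173 [549.4 256.6] [543.3 323.8] 5.15 [-0.1  0.1] 119.4
top yellow 161 [ 657.4 -232. ] [ 644.9 -174.4] 12.29 [-0.1  0.1] 99.3
pose [578.3 -38.  112.4] yaw 94.8 F [ 0.9 -0.1  0.4] w 93.9 t 14.25 j6 -0.25
shift [-145.    56.5   32.4] roll -9.745
```

View pics/scene3.png

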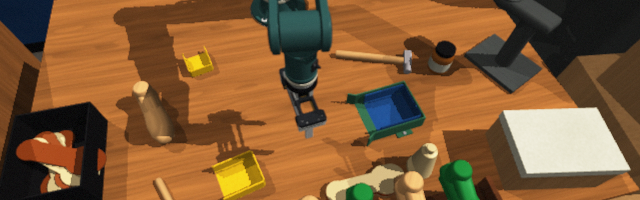

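Blue is seated home in green, at (390,105) in the crop. Now the yellow tray.

Call:
carry_out(steps=[[[-0.015,0.006,0],-1,-1],[[-0.03,0.012,0],-2,-1],[[-0.045,0.018,0],-3,-1],[[-0.06,0.024,0],-4,-1],[[-0.075,0.03,0],-5,-1],[[-0.09,0.036,0],-6,-1],[[-0.105,0.042,0],-7,-1],[[-0.12,0.047,0.01],-8,-1],[[-0.135,0.053,0.02],-9,-1],[[-0.145,0.0565,0.03],-9.73,-1]])

```text
time: 15.5
tool_pos: [0.6479, -0.1718, 0.0819]
ee_rot: [3.14, 0.001, -2.919]
wrist_force: [-0.2, -0.3, -0.0]
width: 0.0938
finger_force: 0.0
```

```bash
python3 -c "
from h import *
go(646.8,-177.6,13,192.15)"
```

```text
pose [ 647.9 -171.8   81.9] yaw -167.24 F [-0.2 -0.3 -0. ] w 93.8 t 15.5 j6 -2.14
shift [ 2.4 -5.4 68.9] roll 0.061
```

Call:
carry_out(steps=[[[0,0,0],0,-1],[[0,0,0.03],0,-1],[[0,0,0.055],0,-1],[[0,0,0.069],0,-0.5],[[0,0,0.069],0,1],[[0,0,0.069],0,1],[[0,0,0.069],0,1],[[0,0,0.069],0,1],[[0,0,0.069],0,1],[[0,0,0.069],0,1]])

```text
time: 16.75
tool_pos: [0.6475, -0.1725, 0.0135]
ee_rot: [3.142, 0.0, -2.924]
wrist_force: [-0.6, -0.0, 0.2]
width: 0.0281
finger_force: 0.0
```

Call:
carry_out(steps=[[[0,0,0],0,1],[[0,0,0],0,1],[[0,0,0],0,1],[[0,0,0],0,1],[[0,0,0],0,1],[[0,0,0],0,1],[[0,0,0],0,1]])

```text
time: 17.62
tool_pos: [0.6474, -0.1725, 0.0134]
ee_rot: [3.141, -0.0, -2.924]
wrist_force: [-0.1, -1.7, -0.5]
width: 0.0038
finger_force: 30.0
```

```bash
python3 -c "
from h import *
go(568,60,13,185.1)"
```

```text
pose [ 647.4 -172.5   13.4] yaw -167.54 F [-0.1 -1.7 -0.5] w 3.8 t 17.62 j6 -2.13
shift [ 27.4 244.1   0.4] roll 0.736
```

Call:
carry_out(steps=[[[0.001,0.012,0],0,1],[[0.004,0.038,0],0.08,1],[[0.007,0.065,0],0.16,1],[[0.01,0.092,0],0.24,1],[[0.013,0.119,0],0.32,1],[[0.016,0.146,0],0.4,1],[[0.019,0.173,0],0.5,1],[[0.022,0.2,0],0.6,1],[[0.025,0.227,0],0.7,1],[[0.027,0.244,0],0.736,1]])

```text
time: 18.88
tool_pos: [0.5674, 0.0617, 0.0134]
ee_rot: [3.141, -0.0, -3.051]
wrist_force: [-0.0, -1.3, -1.9]
width: 0.0039
finger_force: 30.0
```

```bash
python3 -c "
from h import *
from bench import robot
B={'blue':((.3,.7,.1,.35),.046,135,124,.09),'yellow':((.45,.75,-.2,.1),.042,118,104,.09)}
for n in('scene','top'):
    s=robot.snapshot(n)
    for k,(b,h,L,W,y) in B.items():
        P=pts(s,k,b,(h-.008,h+.01));print(n,k,len(P),*fit(P,L,W,y))
go(568,60,13,185.1)"
```

```text
scene blue 222 [551.8 253.8] [546.1 321. ] 4.85 [ 0. -0.] 119.2
scene yellow 102 [573.8   5.7] [574.4  64.7] -0.58 [ 5.7 -5.7] 95.8
top blue 189 [549.4 256.7] [543.5 323.9] 5.06 [-0.1  0.1] 119.2
top yellow 66 [570.1   7.1] [567.2  66. ] 2.79 [-2.4  2.4] 100.9
pose [567.3  62.5  13.5] yaw -174.76 F [-1.1  0.7 -2. ] w 3.6 t 18.98 j6 -1.65
shift [-0.5 -2.5  0.5] roll 0.014
```

```bash
python3 -c "
from h import *
from bench import robot
im=[]
for n in('scene','top'):
    s=robot.snapshot(n)
    P=pts(s,'yellow',(.48,.68,-.08,.08),(.034,.05))*1000
    a=np.radians(5.07);d=P[:,:2]-[550.5,255.4]
    x=d[:,0]*np.cos(a)+d[:,1]*np.sin(a); y=-d[:,0]*np.sin(a)+d[:,1]*np.cos(a)
    for lo,hi in((-70,-40),(40,70)):
        m=(x>lo)&(x<hi)&(y<-200)
        print(n,m.sum(),np.median(x[m]).round(1),'y',y[m].min().round(),y[m].max().round(),'slope',np.degrees(np.polyfit(y[m],x[m],1)[0]).round(2) if m.sum()>5 else '')
    c=s['image'][:,:,::-1]
    im.append(cv2.resize(c[180:300,240:440] if n=='scene' else c[120:240,200:400],None,fx=2.5,fy=2.5))
cv2.imwrite('pics/y4.png',np.vstack(im))"
```

```text
scene 6 -49.8 y -308.0 -267.0 slope -0.05
scene 88 48.9 y -309.0 -202.0 slope -0.41
top 37 -52.4 y -306.0 -202.0 slope 0.28
top 8 47.2 y -308.0 -290.0 slope 0.54
```

View pics/y4.png

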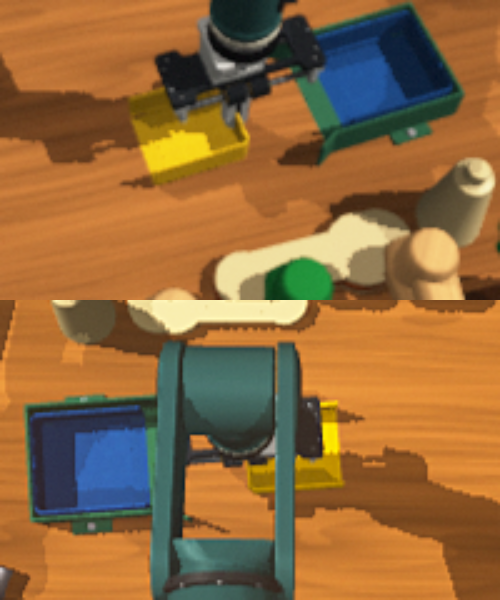

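Call:
carry_out(steps=[[[-0.0015,0.01,0],0,1],[[-0.0015,0.025,0],0,1],[[-0.0015,0.04,0],0,1],[[-0.0015,0.055,0],0,1],[[-0.0015,0.07,0],0,1],[[-0.0015,0.085,0],0,1],[[-0.0015,0.1,0],0,1],[[-0.0015,0.115,0],0,1],[[-0.0015,0.125,0],0,1],[[-0.0015,0.131,0],0,1]])

```text
time: 20.32
tool_pos: [0.5581, 0.1912, 0.0134]
ee_rot: [-3.142, -0.0, -3.052]
wrist_force: [-0.7, -0.3, -2.5]
width: 0.0036
finger_force: 30.0
```

Call:
carry_out(steps=[[[0,0,0],0,0.5],[[0,0,0],0,0.36],[[0,0,0],0,0.36],[[0,0,0],0,0.36],[[0,0,-0.03],0,0.36],[[0,0,-0.07],0,0.36],[[0,-0.01,-0.07],1,0.2],[[0,-0.02,-0.07],2,0.1],[[0,-0.025,-0.07],3,0.1],[[0,-0.025,-0.07],4,0.1]])

```text
time: 21.58
tool_pos: [0.5606, 0.1651, 0.0836]
ee_rot: [3.141, 0.0, 2.526]
wrist_force: [-0.5, 0.3, 0.3]
width: 0.0422
finger_force: 0.0
```

Call:
carry_out(steps=[[[0,0,0],1,0.1],[[0,0,0],2,0.1],[[0,0,0],3,0.1],[[0,0,0],4,0.1],[[0,0,0],5,0.1],[[0,0,0],5,0.1]])

```text
time: 22.32
tool_pos: [0.5605, 0.1655, 0.0835]
ee_rot: [3.141, -0.0, 1.662]
wrist_force: [-0.4, -0.2, -0.4]
width: 0.0422
finger_force: 0.0
```

```bash
cat >> h.py <<'E'
def yel(y0,y1):
    from bench import robot
    for n,b in(('scene',1.2),('top',-1.1)):
        s=robot.snapshot(n)
        P=pts(s,'yellow',(.46,.66,y0,y1),(.034,.055))*1000
        a=np.radians(5.07);d=P[:,:2]-[550.5,255.4]
        x=d[:,0]*np.cos(a)+d[:,1]*np.sin(a)-b; y=-d[:,0]*np.sin(a)+d[:,1]*np.cos(a)
        for lo,hi in((-62,-38),(38,62)):
            m=(x>lo)&(x<hi)
            if m.sum()>5: print(n,m.sum(),np.median(x[m]).round(1),'y',y[m].min().round(),y[m].max().round(),'slope',np.degrees(np.polyfit(y[m],x[m],1)[0]).round(2))
        m=abs(x)<35
        if m.sum()>5: print('back',m.sum(),np.percentile(y[m],[10,50,90]).round(1),'z',np.median(P[m,2]).round(1))
E
python3 -c "
from h import *
yel(.05,.215)
go(557,168,13,95.07)"
```

```text
scene 37 -49.3 y -178.0 -84.0 slope -1.04
scene 87 49.9 y -180.0 -63.0 slope -0.93
back 8 [-66.1 -65.5 -65. ] z 39.6
top 35 -50.0 y -177.0 -119.0 slope 0.0
top 38 50.3 y -178.0 -110.0 slope -0.06
pose [560.5 165.6  83.5] yaw 95.24 F [-0.2  0.1  0.8] w 42.3 t 22.43 j6 0.1
shift [ 2.8 -3.3 70.5] roll 0.017
```

Call:
carry_out(steps=[[[0,-0.002,0.03],0,0.1],[[0,-0.002,0.06],0,0.1],[[0,-0.002,0.071],0,0.1],[[0,-0.002,0.071],0,0.1],[[0.01,-0.002,0.071],0,0.1],[[0.02,-0.002,0.071],0,0.1],[[0.028,-0.002,0.071],0,0.1],[[0.036,-0.002,0.071],0,0.1],[[0.044,-0.002,0.071],0,0.1],[[0.052,-0.002,0.071],0,0.1]])

```text
time: 23.68
tool_pos: [0.5539, 0.2178, 0.0126]
ee_rot: [3.141, -0.0, 1.66]
wrist_force: [-0.1, -2.0, 2.7]
width: 0.0424
finger_force: 1.4
```

```bash
python3 -c "
from h import *
yel(.05,.25)
go(546.5,306,13,95.07)"
```

```text
scene 62 -51.0 y -141.0 -33.0 slope 0.01
scene 62 48.9 y -143.0 -43.0 slope 0.83
top 39 -50.4 y -138.0 -64.0 slope 0.12
top 45 49.0 y -138.0 -57.0 slope 0.9
pose [553.3 218.9  12.1] yaw 95.15 F [-0.4  0.1 -0.5] w 42.5 t 23.77 j6 0.19
shift [87.3  1.  -0.9] roll 0.008
```

Call:
carry_out(steps=[[[0.008,0,0],0,0.1],[[0.016,0,0],0,0.1],[[0.024,0,0],0,0.1],[[0.032,0,0],0,0.1],[[0.04,0,0],0,0.1],[[0.048,0,0],0,0.1],[[0.056,0,0],0,0.1],[[0.064,0,0],0,0.1],[[0.072,0,0],0,0.1],[[0.078,0,0],0,0.1]])

```text
time: 25.02
tool_pos: [0.5469, 0.2955, 0.0125]
ee_rot: [3.142, -0.0, 1.66]
wrist_force: [-0.1, -1.3, -1.1]
width: 0.0421
finger_force: 0.7
```

Call:
carry_out(steps=[[[0.002,0,0],0,0.1],[[0.004,0,0],0,0.1],[[0.006,0,0],0,0.1],[[0.008,0,0],0,0.1],[[0.008,0,0],0,0.1]])

```text
time: 25.65
tool_pos: [0.5463, 0.3032, 0.0126]
ee_rot: [3.141, -0.001, 1.66]
wrist_force: [-0.1, -1.4, -0.2]
width: 0.0424
finger_force: 0.3
```

Call:
carry_out(steps=[[[0.0015,0,0],0,0.1],[[0.003,0,0],0,0.1],[[0.004,0,0],0,0.1],[[0.004,0,0],0,0.1]])

```text
time: 26.15
tool_pos: [0.5461, 0.3057, 0.0126]
ee_rot: [-3.142, 0.002, 1.66]
wrist_force: [-0.7, -5.9, 1.7]
width: 0.0423
finger_force: 2.5
```

Stalled at y = 305.7 mm against an expected 305.9. A firm press, then retreat and check.

Call:
carry_out(steps=[[[0.0015,0,0],0,0.1],[[0.003,0,0],0,0.1],[[0.0045,0,0],0,0.1],[[0.0045,0,0],0,0.1],[[0.0045,0,0],0,0.1]])

```text
time: 26.78
tool_pos: [0.546, 0.3057, 0.0126]
ee_rot: [-3.14, 0.01, 1.659]
wrist_force: [-0.3, -14.2, 3.8]
width: 0.0423
finger_force: 7.4
```

Call:
carry_out(steps=[[[-0.006,0,0],0,0.1],[[-0.025,0,0],0,0.1],[[-0.03,0,-0.03],0,0.1],[[-0.03,0,-0.08],0,0.1],[[-0.06,0,-0.12],0,0.1],[[-0.12,0,-0.14],0,0.1],[[-0.18,0,-0.14],0,0.1],[[-0.24,0,-0.14],0,0.1],[[-0.3,0,-0.14],0,0.1],[[-0.35,0,-0.14],0,0.1]])

```text
time: 28.02
tool_pos: [0.5765, -0.0395, 0.1527]
ee_rot: [3.14, -0.001, 1.659]
wrist_force: [0.3, -0.3, -0.0]
width: 0.0422
finger_force: 0.0
```

```bash
python3 -c "
from h import *
from bench import robot
B={'green':((.3,.65,.09,.42),.05,168,144,.087),'blue':((.3,.7,.1,.35),.046,135,124,.09),'yellow':((.45,.65,.1,.35),.044,118,104,.09)}
im=[]
for n in('scene','top'):
    s=robot.snapshot(n)
    for k,(b,h,L,W,y) in B.items():
        P=pts(s,k,b,(h-.008,h+.01));print(n,k,len(P),np.percentile(P[:,2],90).round(4),*fit(P,L,W,y))
    c=s['image'][:,:,::-1]
    im.append(cv2.resize(c[150:260,300:500] if n=='scene' else c[120:230,160:360],None,fx=2.5,fy=2.5))
cv2.imwrite('pics/end.png',np.vstack(im))"
```

```text
scene green 235 0.0507 [554.9 242.1] [547.4 325.8] 5.14 [ 0.1 -0.1] 139.3
scene blue 165 0.0466 [552.1 254.6] [546.  321.8] 5.18 [ 0.3 -0.3] 119.8
scene yellow 195 0.0495 [551.1 259.1] [546.  317.9] 5.05 [ 0.3 -0.5] 99.8Traceback (most recent call last):
  File "<string>", line 9, in <module>
    P=pts(s,k,b,(h-.008,h+.01));print(n,k,len(P),np.percentile(P[:,2],90).round(4),*fit(P,L,W,y))
                                                                                    ~~~^^^^^^^^^
  File "h.py", line 22, in fit
    sl=[np.polyfit(T[m,1],T[m,0],1)[0] for m in(l,r)]
        ~~~~~~~~~~^^^^^^^^^^^^^^^^^
    raise TypeError("expected non-empty vector for x")
TypeError: expected non-empty vector for x
```

```bash
python3 -c "
from h import *
from bench import robot
im=[]
for n in('scene','top'):
    s=robot.snapshot(n)
    for k,h in(('blue',.046),('yellow',.044)):
        P=pts(s,k,(.45,.65,.1,.35),(h-.01,h+.012));
        print(n,k,[(len(q),np.median(q[:,2]).round(4)) for q in (P[P[:,1]<.23],P[(P[:,1]>.23)&(P[:,1]<.27)],P[P[:,1]>.29])])
    c=s['image'][:,:,::-1]
    im.append(cv2.resize(c[150:260,300:500] if n=='scene' else c[120:230,160:360],None,fx=2.5,fy=2.5))
cv2.imwrite('pics/end.png',np.vstack(im))"
```

```text
scene blue [(54, np.float64(0.043)), (50, np.float64(0.0418)), (54, np.float64(0.0436))]
scene yellow [(55, np.float64(0.0425)), (62, np.float64(0.0411)), (76, np.float64(0.042))]
top blue [(46, np.float64(0.0458)), (42, np.float64(0.0454)), (66, np.float64(0.0455))]
top yellow [(40, np.float64(0.045)), (49, np.float64(0.0432)), (75, np.float64(0.0453))]
```

View pics/end.png

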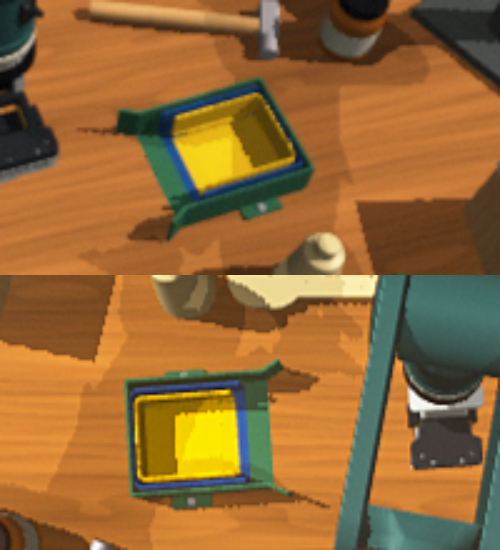

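Both views show yellow in blue in green, level and fully home, with the gripper clear. Handing in.

```bash
python3 -c "
from bench import robot
print(robot.close_job())"
```

```text
the job is handed in; nothing more can be done
None
```

The blue tray is fully home in the green one and the yellow is fully home in the blue, both level on the bench; nothing else was touched, and the job was handed in after about 28 s of robot time.

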